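Hang the brush caddy on its screw by the keyhole

TASK

Hang the empty brush caddy on the screw in the side of the little drawer cabinet: with the caddy upright and its keyhole wall towards the panel, feel the round part of the keyhole over the screw head and ease the wall back to the panel, then pull the caddy firmly down until the screw is fully home in the end of the narrow slot, and only then let go, leaving it hanging upright and still. Go gently, never forcing the caddy against the screw or the cabinet, and leave the glue jar, the tape roll and the paintbrush where they are.

Things in the scene. Friction and masses are not known exactly. Their poses are not given: they have to be found in the camera images.
- caddy: empty white plastic brush caddy standing loose on the table: an upright open-topped box 56 mm wide (x), 52 mm deep (y), 100 mm high, walls 3 mm, about 0.14 kg. Origin: centre of its underside, z up. The keyhole goes through the back wall, at +y (outer face 26 mm from the origin); the front wall (-y) is only 70 mm high. Grip it from above across its width, 20 mm below the rim.
- caddy_hole (a point): centre of the round entry hole of the keyhole, on the outer face of the caddy's back wall, 65 mm above its underside; the hole is 15 mm across. Same axes as the caddy. Above it the keyhole tapers over 10 mm into a slot 8.5 mm wide.
- caddy_slot_end (a point): on the outer face of the caddy's back wall, 85 mm above the underside (20 mm above caddy_hole): where the axis of the screw lies when the caddy is locked home, the shank bearing on the slot's upper end. Same axes as the caddy.
- cabinet: little beech drawer cabinet fixed on the table, 280 mm (x) by 210 mm (y) by 185 mm high, grey drawer fronts at +x. Origin: centre of its underside. The plain side panel at -y (105 mm from the origin) carries the screw. Paper and a carton lie on the far half of its top, up to 40 mm high, 100 mm or more from the panel.
- screw_spot (a point): point on the panel, mid-length and 155 mm above the table, where the screw should be; axes as the cabinet, so -y points straight out. The fixed steel screw is not measured: put in by eye, its axis is up to 12 mm off along x and 6 mm up or down. Shank 6 mm across; pan head (flat, rounded rim) 12 mm across, 4 mm high; 6.5 to 7.5 mm of bare shank between panel and head.
- glue_jar: closed glue jar, 60 mm across and 75 mm high, standing on the table; leave alone. Origin: centre of its underside.
- tape_roll: roll of clear tape lying flat, 68 mm across, 24 mm high; leave alone. Origin: centre of its underside.
- paintbrush: paintbrush about 180 mm long lying on the table along its x; leave alone.
Things that resemble listed ones, but are neither listed nor needed, are in the scene too. Leave any purple or yellow look-alike of the caddy alone.

How it is judged:
On the way, in this order (a step that is already met when the one before it is completed fails the run):
1. the screw head is through the round hole: caddy upright, its back wall within 5.5 mm of the panel, caddy_slot_end 10.5 to 30 mm above screw_spot and within 19 mm of it sideways (y of each of caddy_slot_end, caddy_hole in the frame of screw_spot above -0.0055 m and z of caddy_slot_end in the frame of screw_spot between 0.0105 and 0.03 m and x of caddy_slot_end in the frame of screw_spot between -0.019 and 0.019 m and angle between caddy's own z axis and vertical below 0.15 rad), for 0.1 s.
2. still in the fingers, pulled down home: caddy_slot_end within 8.5 mm of screw_spot's height, back wall within 5.5 mm of the panel, bearing on the screw with over 4 N (z of caddy_slot_end in the frame of screw_spot between -0.0085 and 0.0085 m and y of each of caddy_slot_end, caddy_hole in the frame of screw_spot above -0.0055 m and contact force between the fingers and caddy above 2 N and contact force between caddy and screw above 4 N), for 0.1 s.
At the end, for the whole second after the job is handed in: the caddy hangs locked on the screw, which carries it (over 0.3 N), and at rest: caddy_slot_end within 8.5 mm of screw_spot in height and 15 mm sideways, back wall no more than 5.5 mm out from the panel; upright within 0.15 rad; speed under 10 mm/s; nothing held (z of caddy_slot_end in the frame of screw_spot between -0.0085 and 0.0085 m and x of caddy_slot_end in the frame of screw_spot between -0.015 and 0.015 m and y of each of caddy_slot_end, caddy_hole in the frame of screw_spot above -0.0055 m and angle between caddy's own z axis and vertical below 0.15 rad and linear speed of caddy below 0.01 m/s and contact force between caddy and screw above 0.3 N); the robot touches nothing.
It fails at once if the caddy is forced against the screw with more than 35 N (contact force between caddy and screw above 35 N).
It fails at once if the caddy is forced against the cabinet with more than 35 N (contact force between caddy and cabinet above 35 N).
It fails at once if a bystander (glue jar, tape roll, paintbrush) is moved more than 25 mm (distance of any of glue_jar, tape_roll, paintbrush from where it was at the start of the episode above 0.025 m).
It also fails if it takes over 72 s, if anything falls off the work surface, if the arm or the gripper's body presses on something with over 40 N, if the wrist force passes 120 N, or if a joint passes its speed limit or range.

ROBOT

A 6-joint arm with a two-finger parallel gripper is mounted at the origin on the work surface. World frame = base frame: x ahead of the robot, y to its left, z up, the work surface at z = 0. Lengths are in m, angles in rad, forces in N, time in s.
With the tool pointing down it reaches from about 0.3 to 0.875 m from the base axis. Payload 6.4 kg.
Tool frame: the origin (TCP) lies midway between the tips of the shut fingers; the grasp point (between the pads) lies 19 mm behind it (r.tcp_to_grasp is the distance from the TCP to the grasp point, in m); z points along the fingers, y is the line along which they close (so a half turn about z gives the same grasp; the last joint's range is limited). The gripper opens to 88 mm and grips with 3 to 60 N. Pads are 18 mm wide; open, the fingers measure 123 mm over their backs; the gripper's body (75 mm by 187 mm) begins 45 mm behind the grasp point.
Start: joints at [1.108, 0.181, 1.607, -0, 1.354, -0.206], TCP at [0.146, 0.556, 0.239] pointing down, gripper open.
Joint ranges: [-2.99, 2.99], [-0.89, 2.07], [0.3, 2.58], [-1.14, 4.28], [0, 2.63], [-3.12, 3.12]. Speed limits (rad/s): [2.57, 2.57, 3.01, 3.14, 3.14, 3.14].

INTERFACE

Orientations are given as a rotation vector (axis times angle).
In Python, from rig import telemetry, snapshot, camera_params, hand_in, r gives the robot as it stands. The module is installed in compiled form; this text tells all that it offers.
- The arm moves only by the tool jog_arm, never from a script. Its argument "deltas" is a list of rows, each an object of numbers: "gripper": the opening, from -1 (shut) to 1 (fully open); "tx", "ty", "tz": the shift along the tool's x, y, z in cm; "ax", "ay", "az": the turn, a rotation vector about the tool's x, y, z in degrees. In form: [{"gripper": .., "tx": .., "ty": .., "tz": .., "ax": .., "ay": .., "az": ..}, ...]. A call has 1 to 12 rows; each row is the pose to reach, as a shift and turn from the pose commanded when the call began, along the tool's axes at that moment; what a row does not reach only later rows make up. A row lasts 1/10 s, in which the tool goes at most 50 mm and 8.59 degrees, less where a joint would pass 70% of its speed; a pose out of reach is approached as far as the arm can. A call with a gripper value outside its range is refused whole. The fingers move at their own pace and stop on an object; "force" is the grip in N (left out, the last holds). Time passes only in rows, so rows that repeat a pose let the fingers close. It gives the time, the measured TCP pose, the force, the opening and the grip force at its end, in the units of the state.
- telemetry.state(): the state, without advancing time (a new reading comes with each control period).
- snapshot(name): name is "scene" or "top"; returns the picture (420x560x3 uint8, blue, green, red); there is no depth.
- camera_params(name): a dict with "fovy" (degrees; the focal length in pixels is half the picture's height over the tangent of half this angle, whatever the lens; pixels are square), "cx", "cy" (the principal point, pixels), "rvec" (rotation vector, rad) and "tvec" (3), from world to camera coordinates, as OpenCV has them. Camera axes: x right, y down, z forward; pixel columns grow to the right and rows downward; lengths in m; the calibration is good to about 2 mm. A picture is of the moment at which its call begins. camera_params takes no time and is no camera call.
- hand_in(): hands the job in; it is judged then, once.
The state is a dict: "clock": time; "joint_pos": joint angles; "joint_vel": joint speeds; "effort": joint torques, N m; "tool_pos": TCP position; "tcp_rot": TCP orientation; "ft_force": force on the tool from outside, world axes, zero at the start; "torque": the same for the moment, N m; "grip_width": finger opening in m; "gripper_force": force on a finger pad.
Only numpy, scipy, OpenCV 4.12 (cv2) and the standard library are available. Lean on these libraries where they do the work, as an engineer would, in place of code of your own. Each camera call takes 0.05 s, during which the arm holds its last target. There are 200 camera calls.

## Working session

There is one attempt and no reset: what is moved stays moved. The work goes in short steps, Python scripts to look and compute and a tool call to move; the robot and the scene stay as the last step left them, time stands still between calls to the robot, and variables do not carry over. Pictures are saved under pics/ and viewed, at most 10 in all, crops included, and the job is handed in when it is done.

Besides the shell and the picture viewer there is one more tool, called after "Request:" by a JSON object that holds its "name" and its "arguments". jog_arm: Moves the arm, as the interface text tells. Its arguments: {"type":"object","properties":{"deltas":{"type":"array","items":{"type":"object","properties":{"gripper":{"type":"number"},"tx":{"type":"number"},"ty":{"type":"number"},"tz":{"type":"number"},"ax":{"type":"number"},"ay":{"type":"number"},"az":{"type":"number"}}}},"force":{"type":"number"}},"required":["deltas"]}

```bash
mkdir -p pics
cat > h.py <<'E'
import numpy as np, cv2
from rig import telemetry, snapshot, camera_params, hand_in, r
def cam(n):
    p=camera_params(n); f=210/np.tan(np.radians(p["fovy"])/2)
    K=np.array([[f,0,p["cx"]],[0,f,p["cy"]],[0,0,1.]]); R=cv2.Rodrigues(np.array(p["rvec"],float))[0]
    return K,R,np.array(p["tvec"],float).ravel()
def ray(n,uv):
    K,R,t=cam(n); d=R.T@np.linalg.inv(K)@np.array([*uv,1.]); return -R.T@t,d
def on(n,uv,ax,val):
    c,d=ray(n,uv); return c+d*(val-c[ax])/d[ax]
def px(n,P):
    K,R,t=cam(n); q=K@(R@np.array(P,float)+t); return q[:2]/q[2]
E
python3 - <<'E'
from h import *
for n in("scene","top"):
    cv2.imwrite(f"pics/{n}0.png",snapshot(n)); K,R,t=cam(n); print(n,-R.T@t,R[2],K[0,0],camera_params(n))
s=telemetry.state(); print(s)
E
```

```text
scene [0.92943217 0.37360659 0.65923957] [-0.49204883 -0.5578516  -0.66834837] 437.17871789883844 {'fovy': 51.31486012945279, 'cx': 281.4721013398855, 'cy': 207.36183606933122, 'rvec': array([ 0.97271908,  2.45610769, -1.10814319]), 'tvec': array([ 0.44629078, -0.1218553 ,  1.10634473])}
top [ 0.39031382 -0.08806772  1.04008143] [ 0.14418685 -0.00450984 -0.9895402 ] 434.7537346773679 {'fovy': 51.5640657564992, 'cx': 278.13154205782223, 'cy': 211.68906855641862, 'rvec': array([ 2.12228366, -2.17260235,  0.1587319 ]), 'tvec': array([-0.08004261,  0.53819552,  0.9725271 ])}
{'clock': 0.1, 'joint_pos': array([ 1.10769716e+00,  1.81460754e-01,  1.60789136e+00, -2.07020895e-05,
        1.35377167e+00, -2.06309502e-01]), 'joint_vel': array([-2.51972115e-04,  1.99683908e-04, -2.98693612e-03,  1.41252977e-05,
       -6.29790620e-04, -3.79455721e-05]), 'effort': array([-5.55969632e-05, -4.34820306e+01, -3.42693579e+01,  7.04827323e-02,
        3.41525394e-02, -2.77506274e-06]), 'tool_pos': array([0.14581731, 0.55571892, 0.23791163]), 'tcp_rot': array([-4.02187893e-01, -3.11525345e+00,  2.28171237e-03]), 'ft_force': array([-0.49339653,  0.44732869, -0.038383  ]), 'torque': array([-0.04805997, -0.02225971,  0.00632472]), 'gripper_force': 0.0, 'grip_width': 0.0883982185056731}
```

View pics/scene0.png

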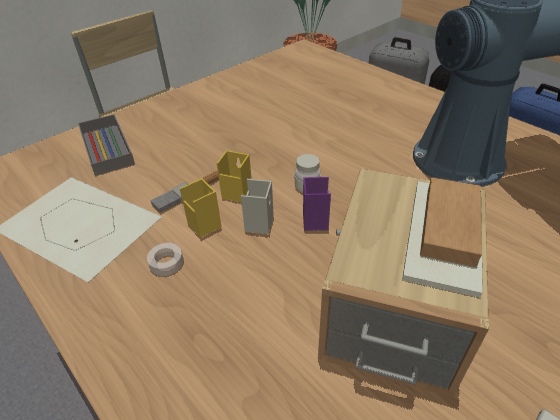

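View pics/top0.png

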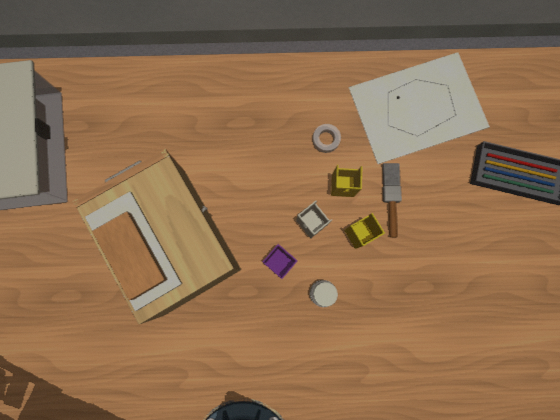

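The white caddy is at scene (258,208) and top (313,219). The yellow caddies (202,210; 235,177 in scene) and the purple one (316,205) are look-alikes, so only the white one fits. The screw shows at scene (338,232) and top (205,209). I'll enlarge both areas to confirm.

Run:
```python
from h import *
a=cv2.imread("pics/scene0.png")[165:255,225:365]; b=cv2.imread("pics/top0.png")[150:280,190:340]
a=cv2.resize(a,None,fx=5.6,fy=5.6,interpolation=2); b=cv2.resize(b,None,fx=4.6,fy=4.6,interpolation=2)
cv2.imwrite("pics/a.png",a); cv2.imwrite("pics/b.png",b)
# cabinet top corners from the top picture, z=.185
for uv in [(79,207),(166,155),(234,268),(141,322)]: print(on("top",uv,2,.185))
```

```text
[0.53358429 0.30391689 0.185     ]
[0.636217   0.13236924 0.185     ]
[ 0.40595053 -0.00329766  0.185     ]
[0.30750692 0.17573586 0.185     ]
```

View pics/a.png

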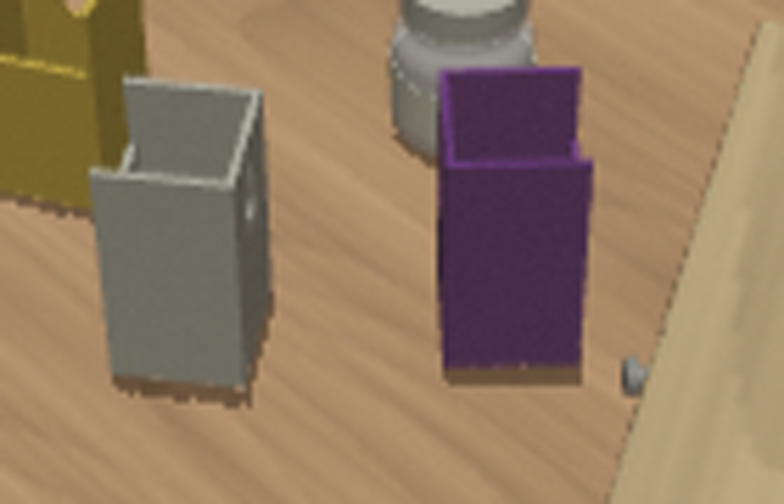

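View pics/b.png

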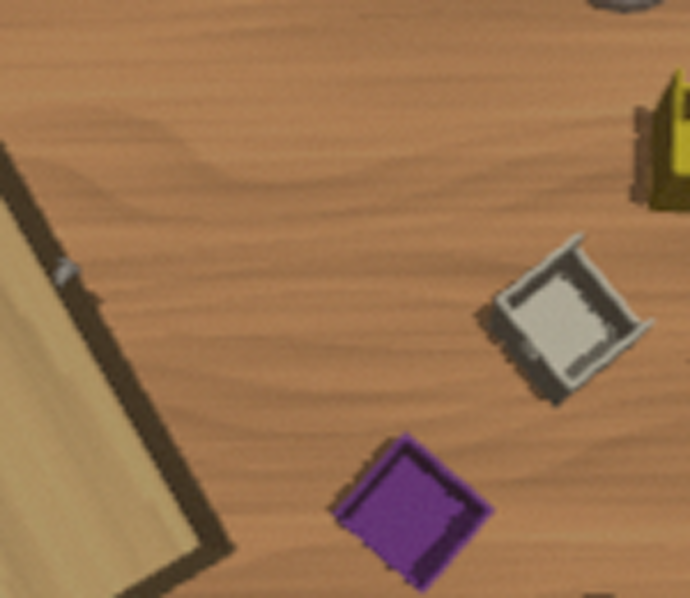

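Crop a confirms the white caddy: its front wall (left) is low, and the keyhole shows at crop (250,205) on the wall facing the cabinet. The screw head is at crop a (634,376). In crop b the caddy rim corners are (497,300), (570,392), (650,325) and (580,238), and the screw is at (66,270).

```bash
cat > fit.py <<'E'
from h import *
from scipy.optimize import least_squares
T=lambda u,v:("top",(190+u/4.6-.4,150+v/4.6-.4)); S=lambda u,v:("scene",(225+u/5.6-.4,165+v/5.6-.4))
def fit(obs,x0):
    def res(p):
        c,s=np.cos(p[2]),np.sin(p[2])
        return np.concatenate([px(n,(p[0]+c*X-s*Y,p[1]+s*X+c*Y,Z))-uv for (n,uv),(X,Y,Z) in obs])
    o=least_squares(res,x0,loss="soft_l1"); print(o.x,np.degrees(o.x[2])); print(np.round(res(o.x).reshape(-1,2),1).tolist()); return o.x
E
python3 - <<'E'
from fit import *
a,b,h=.028,.026,.1
print("caddy"); fit([(T(497,300),(a,b,h)),(T(570,392),(-a,b,h)),(T(580,238),(a,-b,h)),(T(650,325),(-a,-b,h)),
 (S(92,170),(a,-b,h)),(S(237,187),(a,b,h)),(S(262,90),(-a,b,h)),(S(126,80),(-a,-b,h)),(S(112,378),(a,-b,0)),(S(245,390),(a,b,0))],[.4,-.15,.7])
print("cab"); a,b,h=.14,.105,.185
c=fit([(("top",(79,207)),(a,b,h)),(("top",(166,155)),(a,-b,h)),(("top",(233.3,268)),(-a,-b,h)),(("top",(141,322)),(-a,b,h)),
 (("scene",(363,172)),(-a,-b,h)),(("scene",(328,285)),(a,-b,h)),(("scene",(487,322)),(a,b,h))],[.47,.15,.5])
# screw head triangulation
(c1,d1),(c2,d2)=ray(*T(68,270)),ray(*S(632,376))
A=np.stack([d1,-d2],1); k=np.linalg.lstsq(A,c2-c1,rcond=None)[0]; P=c1+k[0]*d1; Q=c2+k[1]*d2
M=(P+Q)/2; print("screw",P,Q); y=c[2]; w=M[:2]-c[:2]
print("in cab frame",w@[np.cos(y),np.sin(y)],w@[-np.sin(y),np.cos(y)]+.105,M[2])
E
```

```text
caddy
[ 0.51345114 -0.1713845   0.6515881 ] 37.33324820990824
[[-0.5, -0.2], [-0.1, -0.3], [-0.1, -1.4], [1.0, -0.6], [-0.1, 0.5], [-0.3, -0.0], [0.7, -0.3], [0.4, -0.8], [0.3, -1.0], [0.5, -0.5]]
cab
[0.46923832 0.15486493 0.52354726] 29.997048140287916
[[-5.9, -2.0], [-0.7, -3.2], [2.1, 2.8], [-0.2, 6.4], [-2.2, -6.7], [-2.5, -0.7], [4.2, 0.5]]
screw [0.5301638  0.05985584 0.15323429] [0.53162977 0.05810506 0.15317344]
in cab frame 0.0054614267897129835 -0.00886734935452177 0.15320386366451128
```

Run:
```python
from h import *
im=cv2.imread("pics/top0.png"); g=cv2.GaussianBlur(cv2.cvtColor(im,6),(3,3),0).astype(float)
for lo in (0,):
    pts=[]
    for v in list(range(172,198))+list(range(218,258)):
        u0=166+(v-155)*(233.3-166)/(268-155); us=np.arange(int(u0)-8,int(u0)+9)
        d=np.diff(g[v,us]); i=np.argmin(d)
        pts.append((us[i]+.5,v))
    pts=np.array(pts,np.float32); l=cv2.fitLine(pts,cv2.DIST_HUBER,0,.01,.01).ravel(); 
    r_=(pts-l[2:])@np.array([-l[1],l[0]]); print(l,np.abs(r_).mean())
    P=on("top",l[2:]-40*l[:2],2,.185);Q=on("top",l[2:]+40*l[:2],2,.185); print(P,Q,np.degrees(np.arctan2((P-Q)[1],(P-Q)[0])))
    n=np.array([-(P-Q)[1],(P-Q)[0]]);n/=np.linalg.norm(n); print("screw head y from panel",(np.array([.5309,.0590])-P[:2])@n, n)
s=cv2.resize(cv2.imread("pics/scene0.png")[160:400,310:500],None,fx=2.5,fy=2.5,interpolation=2); cv2.imwrite("pics/c.png",s)
```

```text
[  0.49747637   0.86747754 203.56061    216.62122   ] 0.22202861
[0.57969663 0.09617894 0.185     ] [0.4388847  0.01707878 0.185     ] 29.32480925926664
screw head y from panel -0.008516091027153725 [-0.48976001  0.87185729]
```

View pics/c.png

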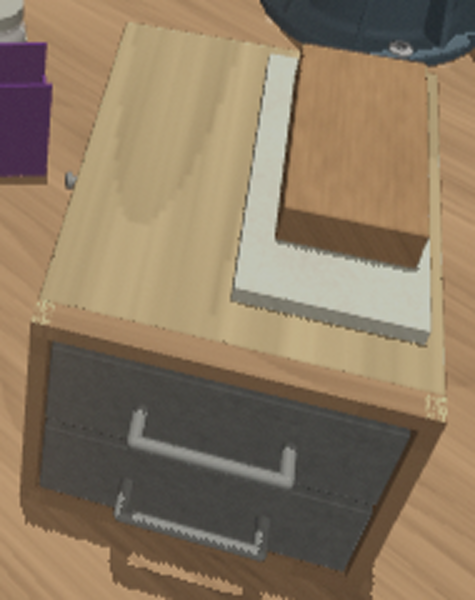

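Crop c shows the cabinet: its top edges are clean and the screw is just left of the panel edge at crop (70,180). The panel yaw is about 29.3° and the head is about 9 mm off the panel, which agrees with the data. Now I'll move above the caddy.

Request:
{"name": "jog_arm", "arguments": {"deltas": [{"gripper": 1,"tz": -5},{"tz": -7},{"tx": -54,"ty": -61,"tz": -7,"az": 38},{"tx": -54,"ty": -61,"tz": -7,"az": 38},{"tx": -54,"ty": -61,"tz": -7,"az": 38},{"tx": -54,"ty": -61,"tz": -7,"az": 38},{"tx": -54,"ty": -61,"tz": -7,"az": 38},{"tx": -54,"ty": -61,"tz": -7,"az": 38},{"tx": -54,"ty": -61,"tz": -7,"az": 38},{"tx": -54,"ty": -61,"tz": -7,"az": 38},{"tx": -54,"ty": -61,"tz": -7,"az": 38},{"tx": -54,"ty": -61,"tz": -7,"az": 38}], "force": 20}}

```text
invalid input at $.deltas[0]: expected keys gripper, tx, ty, tz, ax, ay, az
```

Request:
{"name": "jog_arm", "arguments": {"deltas": [{"gripper": 1,"tx": 0,"ty": 0,"tz": -5,"ax": 0,"ay": 0,"az": 0},{"gripper": 1,"tx": 0,"ty": 0,"tz": -7,"ax": 0,"ay": 0,"az": 0},{"gripper": 1,"tx": -54,"ty": -61,"tz": -7,"ax": 0,"ay": 0,"az": 38},{"gripper": 1,"tx": -54,"ty": -61,"tz": -7,"ax": 0,"ay": 0,"az": 38},{"gripper": 1,"tx": -54,"ty": -61,"tz": -7,"ax": 0,"ay": 0,"az": 38},{"gripper": 1,"tx": -54,"ty": -61,"tz": -7,"ax": 0,"ay": 0,"az": 38},{"gripper": 1,"tx": -54,"ty": -61,"tz": -7,"ax": 0,"ay": 0,"az": 38},{"gripper": 1,"tx": -54,"ty": -61,"tz": -7,"ax": 0,"ay": 0,"az": 38},{"gripper": 1,"tx": -54,"ty": -61,"tz": -7,"ax": 0,"ay": 0,"az": 38},{"gripper": 1,"tx": -54,"ty": -61,"tz": -7,"ax": 0,"ay": 0,"az": 38},{"gripper": 1,"tx": -54,"ty": -61,"tz": -7,"ax": 0,"ay": 0,"az": 38},{"gripper": 1,"tx": -54,"ty": -61,"tz": -7,"ax": 0,"ay": 0,"az": 38}], "force": 20}}

```text
clock: 1.3
tool_pos: [0.3717, 0.108, 0.3087]
tcp_rot: [1.395, 2.815, 0.001]
ft_force: [1.0, 0.5, -0.3]
grip_width: 0.0877
gripper_force: 0.0
```

```bash
cat >> h.py <<'E'
def to(P,yaw=None):
    s=telemetry.state(); R=cv2.Rodrigues(s["tcp_rot"])[0]
    y=np.degrees(np.arctan2(R[1,1],R[0,1]))
    print("pos",s["tool_pos"].round(4),"t cm",(R.T@(np.array(P)-s["tool_pos"])*100).round(2),"yaw",y.round(2),"az",None if yaw is None else round(y-yaw,2),"tilt",np.degrees(R[:2,2]).round(2),"F",s["ft_force"].round(1),s["grip_width"].round(4),s["clock"])
E
python3 -c "
from h import *
to([.5135,-.1714,.15],37.33)"
```

```text
Traceback (most recent call last):
  File "h.py", line 16, in to
    print("pos",s["tool_pos"].round(4),"t cm",(R.T@(np.array(P)-s["tool_pos"])*100).round(2),"yaw",y.round(2),"az",None if yaw is None else round(y-yaw,2),"tilt",np.degrees(R[:2,2]).round(2),"F",s["ft_force"].round(1),s["grip_width"].round(4),s["clock"])
                                                                                                                                                                                                                          ^^^^^^^^^^^^^^^^^^^^^
AttributeError: 'float' object has no attribute 'round'
```

```bash
sed -i 's/s\["grip_width"\].round(4)/round(s["grip_width"],4)/' h.py
python3 -c "
from h import *
to([.5135,-.1714,.15],37.33)"
```

```text
pos [0.3717 0.108  0.3087] t cm [-30.81  -5.65  15.87] yaw 37.28 az -0.05 tilt [0.03 0.01] F [ 1.   0.5 -0.3] 0.0877 1.3
```

Request:
{"name": "jog_arm", "arguments": {"deltas": [{"gripper": 1,"tx": -30,"ty": -5.5,"tz": 0,"ax": 0,"ay": 0,"az": 0},{"gripper": 1,"tx": -30,"ty": -5.5,"tz": 0,"ax": 0,"ay": 0,"az": 0},{"gripper": 1,"tx": -30,"ty": -5.5,"tz": 0,"ax": 0,"ay": 0,"az": 0},{"gripper": 1,"tx": -30,"ty": -5.5,"tz": 0,"ax": 0,"ay": 0,"az": 0},{"gripper": 1,"tx": -30,"ty": -5.5,"tz": 0,"ax": 0,"ay": 0,"az": 0},{"gripper": 1,"tx": -30,"ty": -5.5,"tz": 0,"ax": 0,"ay": 0,"az": 0},{"gripper": 1,"tx": -30,"ty": -5.5,"tz": 4,"ax": 0,"ay": 0,"az": 0},{"gripper": 1,"tx": -30,"ty": -5.5,"tz": 8,"ax": 0,"ay": 0,"az": 0},{"gripper": 1,"tx": -30,"ty": -5.5,"tz": 12,"ax": 0,"ay": 0,"az": 0},{"gripper": 1,"tx": -30,"ty": -5.5,"tz": 15,"ax": 0,"ay": 0,"az": 0},{"gripper": 1,"tx": -30,"ty": -5.5,"tz": 15,"ax": 0,"ay": 0,"az": 0},{"gripper": 1,"tx": -30,"ty": -5.5,"tz": 15,"ax": 0,"ay": 0,"az": 0}]}}

```text
clock: 2.5
tool_pos: [0.5094, -0.162, 0.1589]
tcp_rot: [-1.394, -2.814, -0.0]
ft_force: [0.6, -0.1, 0.3]
grip_width: 0.0883
gripper_force: 0.0
```

```bash
python3 -c "
from h import *
to([.5135,-.1714,.061],37.33)"
```

```text
pos [ 0.5094 -0.162   0.1589] t cm [-1.   -0.24  9.79] yaw 37.29 az -0.04 tilt [-0.05  0.03] F [ 0.6 -0.1  0.3] 0.0883 2.5
```

Request:
{"name": "jog_arm", "arguments": {"deltas": [{"gripper": 1,"tx": -1,"ty": -0.2,"tz": 0,"ax": 0,"ay": 0,"az": 0},{"gripper": 1,"tx": -1,"ty": -0.2,"tz": 3,"ax": 0,"ay": 0,"az": 0},{"gripper": 1,"tx": -1,"ty": -0.2,"tz": 6,"ax": 0,"ay": 0,"az": 0},{"gripper": 1,"tx": -1,"ty": -0.2,"tz": 8,"ax": 0,"ay": 0,"az": 0},{"gripper": 1,"tx": -1,"ty": -0.2,"tz": 9.8,"ax": 0,"ay": 0,"az": 0},{"gripper": 1,"tx": -1,"ty": -0.2,"tz": 9.8,"ax": 0,"ay": 0,"az": 0},{"gripper": -0.2,"tx": -1,"ty": -0.2,"tz": 9.8,"ax": 0,"ay": 0,"az": 0},{"gripper": -0.2,"tx": -1,"ty": -0.2,"tz": 9.8,"ax": 0,"ay": 0,"az": 0},{"gripper": -0.2,"tx": -1,"ty": -0.2,"tz": 9.8,"ax": 0,"ay": 0,"az": 0},{"gripper": -0.2,"tx": -1,"ty": -0.2,"tz": 9.8,"ax": 0,"ay": 0,"az": 0},{"gripper": -0.2,"tx": -1,"ty": -0.2,"tz": 9.8,"ax": 0,"ay": 0,"az": 0},{"gripper": -0.2,"tx": -1,"ty": -0.2,"tz": 9.8,"ax": 0,"ay": 0,"az": 0}], "force": 20}}

```text
clock: 3.7
tool_pos: [0.5145, -0.1716, 0.0616]
tcp_rot: [1.394, 2.814, -0.0]
ft_force: [-1.0, 0.6, 5.1]
grip_width: 0.0556
gripper_force: 20.0
```

```bash
python3 -c "
from h import *
to([.5135,-.1714,.061],37.33)"
```

```text
pos [ 0.5145 -0.1716  0.0616] t cm [ 0.08 -0.07  0.06] yaw 37.3 az -0.03 tilt [ 0.07 -0.04] F [-1.   0.6  5.1] 0.0556 3.7
```

Request:
{"name": "jog_arm", "arguments": {"deltas": [{"gripper": -0.2,"tx": 0,"ty": 0,"tz": -0.5,"ax": 0,"ay": 0,"az": 0},{"gripper": -0.2,"tx": 0,"ty": 0,"tz": -2,"ax": 0,"ay": 0,"az": 0},{"gripper": -0.2,"tx": 0,"ty": 0,"tz": -5,"ax": 0,"ay": 0,"az": 0},{"gripper": -0.2,"tx": 0,"ty": 0,"tz": -8,"ax": 0,"ay": 0,"az": 0},{"gripper": -0.2,"tx": 0,"ty": 0,"tz": -11,"ax": 0,"ay": 0,"az": 0},{"gripper": -0.2,"tx": 0,"ty": 0,"tz": -14,"ax": 0,"ay": 0,"az": 8},{"gripper": -0.2,"tx": 0,"ty": 0,"tz": -14,"ax": 0,"ay": 0,"az": 8},{"gripper": -0.2,"tx": 0,"ty": 0,"tz": -14,"ax": 0,"ay": 0,"az": 8}]}}

```text
clock: 4.5
tool_pos: [0.5141, -0.1713, 0.2015]
tcp_rot: [1.584, 2.711, -0.0]
ft_force: [0.6, -0.8, -1.5]
grip_width: 0.056
gripper_force: 20.0
```

```bash
python3 -c "
from h import *
to([.5545,.0169,.20],29.3)"
```

```text
pos [ 0.5141 -0.1713  0.2015] t cm [14.41 12.77  0.14] yaw 29.42 az 0.12 tilt [ 0.08 -0.05] F [ 0.6 -0.8 -1.5] 0.056 4.5
```

Request:
{"name": "jog_arm", "arguments": {"deltas": [{"gripper": -0.2,"tx": 3,"ty": 3,"tz": 0,"ax": 0,"ay": 0,"az": 0},{"gripper": -0.2,"tx": 6,"ty": 6,"tz": 0,"ax": 0,"ay": 0,"az": 0},{"gripper": -0.2,"tx": 9,"ty": 9,"tz": 0,"ax": 0,"ay": 0,"az": 0},{"gripper": -0.2,"tx": 11.5,"ty": 11.5,"tz": 0,"ax": 0,"ay": 0,"az": 0},{"gripper": -0.2,"tx": 13,"ty": 12.8,"tz": 0,"ax": 0,"ay": 0,"az": 0},{"gripper": -0.2,"tx": 13.4,"ty": 12.8,"tz": 1.5,"ax": 0,"ay": 0,"az": 0},{"gripper": -0.2,"tx": 13.4,"ty": 12.8,"tz": 3,"ax": 0,"ay": 0,"az": 0},{"gripper": -0.2,"tx": 13.4,"ty": 12.8,"tz": 5,"ax": 0,"ay": 0,"az": 0},{"gripper": -0.2,"tx": 13.4,"ty": 12.8,"tz": 5,"ax": 0,"ay": 0,"az": 0},{"gripper": -0.2,"tx": 13.4,"ty": 12.8,"tz": 5,"ax": 0,"ay": 0,"az": 0},{"gripper": -0.2,"tx": 13.4,"ty": 12.8,"tz": 5,"ax": 0,"ay": 0,"az": 0}]}}

```text
clock: 5.6
tool_pos: [0.5603, 0.0077, 0.1511]
tcp_rot: [1.588, 2.71, 0.0]
ft_force: [0.1, 0.4, -0.8]
grip_width: 0.0558
gripper_force: 20.0
```

Run:
```python
from h import *
to([.5545,.0169,.1498],29.3)
s=snapshot("scene"); t=snapshot("top"); cv2.imwrite("pics/s2.png",s); cv2.imwrite("pics/t2.png",t)
u,v=px("scene",(.54,.04,.15)).astype(int); a,b=px("top",(.54,.04,.15)).astype(int); print(u,v,a,b)
A=cv2.resize(s[v-45:v+45,u-55:u+55],(792,648)); B=cv2.resize(t[b-37:b+37,a-50:a+50],(800,592))
cv2.imwrite("pics/s2c.png",cv2.resize(s[v-50:v+50,u-66:u+66],(792,600),interpolation=2)); cv2.imwrite("pics/t2c.png",B)
```

```text
pos [0.5603 0.0077 0.1511] t cm [ 1.09 -0.06  0.13] yaw 29.27 az -0.03 tilt [ 0.02 -0.01] F [ 0.1  0.4 -0.8] 0.0558 5.6
325 229 214 203
```

View pics/s2c.png

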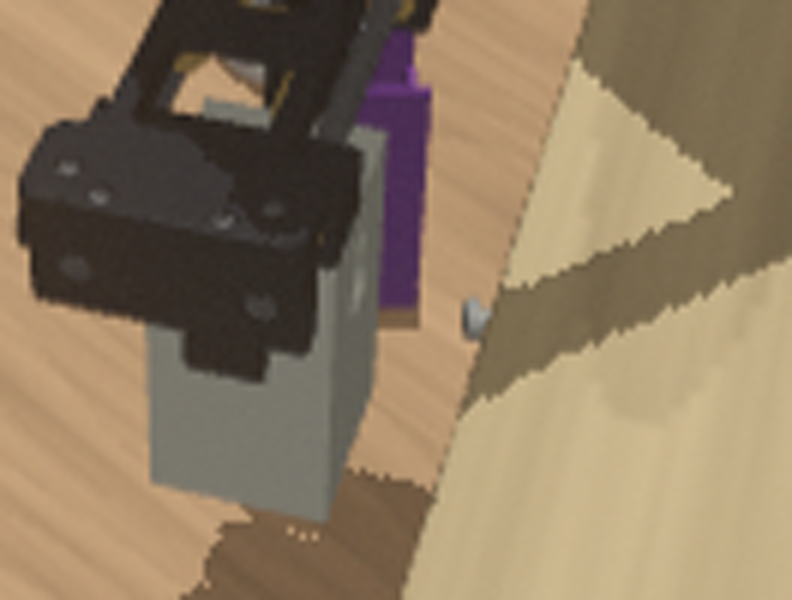

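View pics/t2c.png

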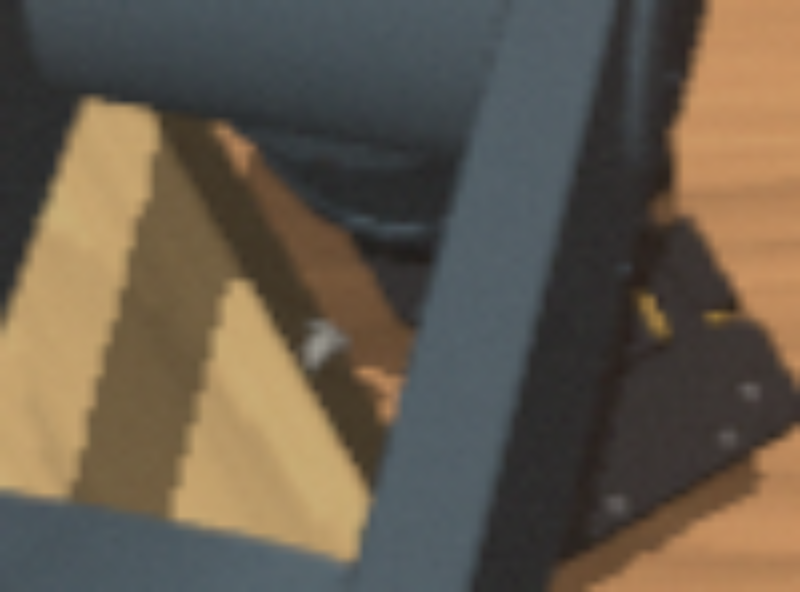

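Scene crop: the hole centre is at about (357,268), the screw head face at about (470,318), and the caddy is upright in the fingers. Top crop: the screw is at (322,342); the arm hides the caddy. Next I'll compare these with the predictions.

Run:
```python
from h import *
y=np.radians(29.3); ex=np.array([np.cos(y),np.sin(y),0]); ey=np.array([-np.sin(y),np.cos(y),0])
H=np.array([.5603,.0077,.1511-.0616+.065])+ey*.0268
hm=np.array([259+357/6-.4,179+268/6-.4]); sm=np.array([259+470/6-.4,179+318/6-.4]); tm=np.array([164+322/8-.4,166+342/8-.4])
print("hole pred",px("scene",H),"meas",hm)
Pn=np.array([.5267,.0664,.1532])
for d in(.007,.009,.011): print(d,px("scene",Pn-ey*d),sm,px("top",Pn-ey*d),tm)
# camera directions: pixel shift per mm along ex, ey, ez near hole
for e in(ex,ey,np.array([0,0,1])): print((px("scene",H+e*.001)-px("scene",H)).round(2),(px("top",H+e*.001)-px("top",H)).round(2))
```

```text
hole pred [318.77975388 227.41439389] meas [318.1        223.26666667]
0.007 [339.09170936 231.96470285] [336.93333333 231.6       ] [204.17218202 208.32134759] [203.85 208.35]
0.009 [337.88143373 231.71240764] [336.93333333 231.6       ] [205.0181903  207.83321722] [203.85 208.35]
0.011 [336.67283222 231.46046143] [336.93333333 231.6       ] [205.86391766 207.34524894] [203.85 208.35]
[-0.15  0.41] [-0.24 -0.41]
[0.59 0.12] [-0.42  0.24]
[ 0.02 -0.44] [-0.07 -0.08]
```

Run:
```python
from h import *
y=np.radians(29.3); ex=np.array([np.cos(y),np.sin(y),0]); ey=np.array([-np.sin(y),np.cos(y),0]);ez=np.array([0,0,1])
O=np.array([.5603,.0077,.1511-.0616])+ey*.0008
c=lambda P:(px("scene",P)-[259,179]+.4)*6
print("base near back",c(O+ex*.028+ey*.026),"(327,520)"); print("base near front",c(O+ex*.028-ey*.026),"(152,482)")
print("rim far back",c(O-ex*.028+ey*.026+.1*ez),"(387,128)"); print("rim far front",c(O-ex*.028-ey*.026+.1*ez),"(203,97)");print("base far back",c(O-ex*.028+ey*.026),"(372,385)")
for z in(.0575,.0725,.089):print("keyhole",z,c(O+ey*.026+z*ez))
```

```text
base near back [328.47141101 523.8390018 ] (327,520)
base near front [153.09677778 483.27904434] (152,482)
rim far back [391.22362506 131.71535584] (387,128)
rim far front [208.09284628  96.52170387] (203,97)
base far back [377.29986275 385.36905503] (372,385)
keyhole 0.0575 [360.15959335 312.32229395]
keyhole 0.0725 [362.01040123 273.17657432]
keyhole 0.089 [364.10747957 228.82208384]
```

The caddy model agrees with the picture to about 0.5 px, so the relative alignment can be trusted. I'll approach to about 14 mm from the panel.

Request:
{"name": "jog_arm", "arguments": {"deltas": [{"gripper": -0.2,"tx": 0.5,"ty": -0.05,"tz": 0.1,"ax": 0,"ay": 0,"az": 0},{"gripper": -0.2,"tx": 1.5,"ty": -0.05,"tz": 0.1,"ax": 0,"ay": 0,"az": 0},{"gripper": -0.2,"tx": 2.2,"ty": -0.05,"tz": 0.1,"ax": 0,"ay": 0,"az": 0},{"gripper": -0.2,"tx": 2.5,"ty": -0.05,"tz": 0.1,"ax": 0,"ay": 0,"az": 0},{"gripper": -0.2,"tx": 2.5,"ty": -0.05,"tz": 0.1,"ax": 0,"ay": 0,"az": 0},{"gripper": -0.2,"tx": 2.5,"ty": -0.05,"tz": 0.1,"ax": 0,"ay": 0,"az": 0},{"gripper": -0.2,"tx": 2.5,"ty": -0.05,"tz": 0.1,"ax": 0,"ay": 0,"az": 0}]}}

```text
clock: 6.4
tool_pos: [0.5475, 0.0296, 0.1498]
tcp_rot: [1.588, 2.711, -0.0]
ft_force: [0.2, -0.2, -0.9]
grip_width: 0.0557
gripper_force: 20.0
```

Run:
```python
from h import *
to([.5398,.0431,.1498],29.3)
s=snapshot("scene"); u,v=px("scene",(.53,.055,.15)).astype(int); print(u,v)
cv2.imwrite("pics/s3c.png",cv2.resize(s[v-37:v+38,u-50:u+50],(800,600),interpolation=2))
```

```text
pos [0.5475 0.0296 0.1498] t cm [ 1.55 -0.01 -0.  ] yaw 29.28 az -0.02 tilt [ 0.01 -0.01] F [ 0.2 -0.2 -0.9] 0.0557 6.4
336 231
```

View pics/s3c.png

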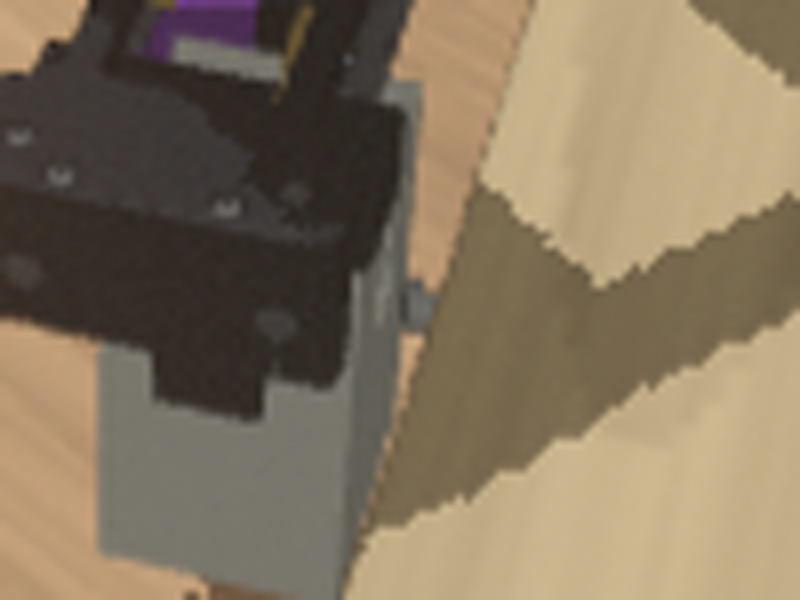

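The screw head at crop (405,305) sits level with the keyhole at (380,300), with a few mm of gap. Now feeling forward in small steps.

Request:
{"name": "jog_arm", "arguments": {"deltas": [{"gripper": -0.2,"tx": 0.1,"ty": 0,"tz": 0,"ax": 0,"ay": 0,"az": 0},{"gripper": -0.2,"tx": 0.2,"ty": 0,"tz": 0,"ax": 0,"ay": 0,"az": 0},{"gripper": -0.2,"tx": 0.3,"ty": 0,"tz": 0,"ax": 0,"ay": 0,"az": 0},{"gripper": -0.2,"tx": 0.4,"ty": 0,"tz": 0,"ax": 0,"ay": 0,"az": 0},{"gripper": -0.2,"tx": 0.4,"ty": 0,"tz": 0,"ax": 0,"ay": 0,"az": 0}]}}

```text
clock: 6.95
tool_pos: [0.5453, 0.0333, 0.1497]
tcp_rot: [-1.588, -2.711, -0.0]
ft_force: [0.5, 0.0, -0.5]
grip_width: 0.0557
gripper_force: 20.0
```

Request:
{"name": "jog_arm", "arguments": {"deltas": [{"gripper": -0.2,"tx": 0.05,"ty": 0,"tz": 0,"ax": 0,"ay": 0,"az": 0},{"gripper": -0.2,"tx": 0.1,"ty": 0,"tz": 0,"ax": 0,"ay": 0,"az": 0},{"gripper": -0.2,"tx": 0.1,"ty": 0,"tz": 0,"ax": 0,"ay": 0,"az": 0}]}}

```text
clock: 7.25
tool_pos: [0.5449, 0.0342, 0.1497]
tcp_rot: [-1.588, -2.711, 0.0]
ft_force: [0.2, 0.2, -0.9]
grip_width: 0.0557
gripper_force: 20.0
```

Request:
{"name": "jog_arm", "arguments": {"deltas": [{"gripper": -0.2,"tx": 0.05,"ty": 0,"tz": 0,"ax": 0,"ay": 0,"az": 0},{"gripper": -0.2,"tx": 0.1,"ty": 0,"tz": 0,"ax": 0,"ay": 0,"az": 0},{"gripper": -0.2,"tx": 0.1,"ty": 0,"tz": 0,"ax": 0,"ay": 0,"az": 0}]}}

```text
clock: 7.55
tool_pos: [0.5444, 0.0351, 0.1497]
tcp_rot: [-1.588, -2.711, -0.0]
ft_force: [-0.2, -0.1, -0.6]
grip_width: 0.056
gripper_force: 20.0
```

Request:
{"name": "jog_arm", "arguments": {"deltas": [{"gripper": -0.2,"tx": 0.05,"ty": 0,"tz": 0,"ax": 0,"ay": 0,"az": 0},{"gripper": -0.2,"tx": 0.1,"ty": 0,"tz": 0,"ax": 0,"ay": 0,"az": 0},{"gripper": -0.2,"tx": 0.1,"ty": 0,"tz": 0,"ax": 0,"ay": 0,"az": 0}]}}

```text
clock: 7.85
tool_pos: [0.5439, 0.0359, 0.1497]
tcp_rot: [-1.588, -2.711, 0.0]
ft_force: [0.1, -0.6, -0.6]
grip_width: 0.0559
gripper_force: 20.0
```

Request:
{"name": "jog_arm", "arguments": {"deltas": [{"gripper": -0.2,"tx": 0.05,"ty": 0,"tz": 0,"ax": 0,"ay": 0,"az": 0},{"gripper": -0.2,"tx": 0.1,"ty": 0,"tz": 0,"ax": 0,"ay": 0,"az": 0},{"gripper": -0.2,"tx": 0.1,"ty": 0,"tz": 0,"ax": 0,"ay": 0,"az": 0}]}}

```text
clock: 8.15
tool_pos: [0.5434, 0.0368, 0.1497]
tcp_rot: [-1.588, -2.711, 0.0]
ft_force: [0.0, -0.2, -2.1]
grip_width: 0.0558
gripper_force: 20.0
```

Request:
{"name": "jog_arm", "arguments": {"deltas": [{"gripper": -0.2,"tx": 0.05,"ty": 0,"tz": 0,"ax": 0,"ay": 0,"az": 0},{"gripper": -0.2,"tx": 0.1,"ty": 0,"tz": 0,"ax": 0,"ay": 0,"az": 0},{"gripper": -0.2,"tx": 0.1,"ty": 0,"tz": 0,"ax": 0,"ay": 0,"az": 0}]}}

```text
clock: 8.45
tool_pos: [0.5429, 0.0377, 0.1497]
tcp_rot: [-1.588, -2.711, -0.0]
ft_force: [0.2, -0.5, -1.0]
grip_width: 0.0559
gripper_force: 20.0
```

Request:
{"name": "jog_arm", "arguments": {"deltas": [{"gripper": -0.2,"tx": 0.05,"ty": 0,"tz": 0,"ax": 0,"ay": 0,"az": 0},{"gripper": -0.2,"tx": 0.1,"ty": 0,"tz": 0,"ax": 0,"ay": 0,"az": 0},{"gripper": -0.2,"tx": 0.15,"ty": 0,"tz": 0,"ax": 0,"ay": 0,"az": 0},{"gripper": -0.2,"tx": 0.15,"ty": 0,"tz": 0,"ax": 0,"ay": 0,"az": 0}]}}

```text
clock: 8.85
tool_pos: [0.5422, 0.039, 0.1497]
tcp_rot: [-1.588, -2.711, -0.0]
ft_force: [0.2, 0.2, -1.6]
grip_width: 0.0557
gripper_force: 20.0
```

Request:
{"name": "jog_arm", "arguments": {"deltas": [{"gripper": -0.2,"tx": 0.05,"ty": 0,"tz": 0,"ax": 0,"ay": 0,"az": 0},{"gripper": -0.2,"tx": 0.1,"ty": 0,"tz": 0,"ax": 0,"ay": 0,"az": 0},{"gripper": -0.2,"tx": 0.1,"ty": 0,"tz": 0,"ax": 0,"ay": 0,"az": 0}]}}

```text
clock: 9.15
tool_pos: [0.5417, 0.0399, 0.1497]
tcp_rot: [-1.588, -2.711, 0.0]
ft_force: [-0.4, -0.3, -1.7]
grip_width: 0.0558
gripper_force: 20.0
```

Request:
{"name": "jog_arm", "arguments": {"deltas": [{"gripper": -0.2,"tx": 0.05,"ty": 0,"tz": 0,"ax": 0,"ay": 0,"az": 0},{"gripper": -0.2,"tx": 0.1,"ty": 0,"tz": 0,"ax": 0,"ay": 0,"az": 0},{"gripper": -0.2,"tx": 0.1,"ty": 0,"tz": 0,"ax": 0,"ay": 0,"az": 0}]}}

```text
clock: 9.45
tool_pos: [0.5412, 0.0407, 0.1497]
tcp_rot: [-1.588, -2.711, -0.0]
ft_force: [-0.2, 0.2, -1.4]
grip_width: 0.0559
gripper_force: 20.0
```

Request:
{"name": "jog_arm", "arguments": {"deltas": [{"gripper": -0.2,"tx": 0.05,"ty": 0,"tz": 0,"ax": 0,"ay": 0,"az": 0},{"gripper": -0.2,"tx": 0.1,"ty": 0,"tz": 0,"ax": 0,"ay": 0,"az": 0},{"gripper": -0.2,"tx": 0.1,"ty": 0,"tz": 0,"ax": 0,"ay": 0,"az": 0}]}}

```text
clock: 9.75
tool_pos: [0.5407, 0.0416, 0.1497]
tcp_rot: [-1.588, -2.711, 0.0]
ft_force: [-0.1, -0.6, -2.1]
grip_width: 0.0558
gripper_force: 20.0
```

Request:
{"name": "jog_arm", "arguments": {"deltas": [{"gripper": -0.2,"tx": 0.05,"ty": 0,"tz": 0,"ax": 0,"ay": 0,"az": 0},{"gripper": -0.2,"tx": 0.05,"ty": 0,"tz": 0,"ax": 0,"ay": 0,"az": 0}]}}

```text
clock: 9.95
tool_pos: [0.5405, 0.042, 0.1497]
tcp_rot: [-1.588, -2.711, -0.0]
ft_force: [0.5, -0.3, -0.3]
grip_width: 0.056
gripper_force: 20.0
```

Request:
{"name": "jog_arm", "arguments": {"deltas": [{"gripper": -0.2,"tx": 0.05,"ty": 0,"tz": 0,"ax": 0,"ay": 0,"az": 0},{"gripper": -0.2,"tx": 0.05,"ty": 0,"tz": 0,"ax": 0,"ay": 0,"az": 0}]}}

```text
clock: 10.15
tool_pos: [0.5403, 0.0425, 0.1497]
tcp_rot: [1.588, 2.711, 0.0]
ft_force: [0.0, 0.0, -1.6]
grip_width: 0.0559
gripper_force: 20.0
```

Request:
{"name": "jog_arm", "arguments": {"deltas": [{"gripper": -0.2,"tx": 0.05,"ty": 0,"tz": 0,"ax": 0,"ay": 0,"az": 0},{"gripper": -0.2,"tx": 0.05,"ty": 0,"tz": 0,"ax": 0,"ay": 0,"az": 0}]}}

```text
clock: 10.35
tool_pos: [0.5402, 0.0426, 0.1498]
tcp_rot: [1.588, 2.71, -0.0]
ft_force: [1.0, -1.9, -1.5]
grip_width: 0.0558
gripper_force: 20.0
```

Request:
{"name": "jog_arm", "arguments": {"deltas": [{"gripper": -0.2,"tx": 0.05,"ty": 0,"tz": 0,"ax": 0,"ay": 0,"az": 0},{"gripper": -0.2,"tx": 0.05,"ty": 0,"tz": 0,"ax": 0,"ay": 0,"az": 0}]}}

```text
clock: 10.55
tool_pos: [0.5401, 0.0426, 0.1498]
tcp_rot: [1.587, 2.71, -0.001]
ft_force: [2.6, -4.7, -2.8]
grip_width: 0.0557
gripper_force: 20.0
```

Request:
{"name": "jog_arm", "arguments": {"deltas": [{"gripper": -0.2,"tx": 0.05,"ty": 0,"tz": 0,"ax": 0,"ay": 0,"az": 0},{"gripper": -0.2,"tx": 0.05,"ty": 0,"tz": 0,"ax": 0,"ay": 0,"az": 0}]}}

```text
clock: 10.75
tool_pos: [0.5401, 0.0426, 0.1498]
tcp_rot: [1.587, 2.709, -0.001]
ft_force: [3.6, -6.0, -3.6]
grip_width: 0.0558
gripper_force: 20.0
```

Contact with the panel came where the wall should be flush (about 7 N), and nothing blocked at the screw head, so the head is through. I'll ease off to a light gap and lower.

Request:
{"name": "jog_arm", "arguments": {"deltas": [{"gripper": -0.2,"tx": -0.1,"ty": 0,"tz": 0,"ax": 0,"ay": 0,"az": 0},{"gripper": -0.2,"tx": -0.17,"ty": 0,"tz": 0,"ax": 0,"ay": 0,"az": 0},{"gripper": -0.2,"tx": -0.17,"ty": 0,"tz": 0,"ax": 0,"ay": 0,"az": 0},{"gripper": -0.2,"tx": -0.17,"ty": 0,"tz": 0.2,"ax": 0,"ay": 0,"az": 0},{"gripper": -0.2,"tx": -0.17,"ty": 0,"tz": 0.4,"ax": 0,"ay": 0,"az": 0},{"gripper": -0.2,"tx": -0.17,"ty": 0,"tz": 0.4,"ax": 0,"ay": 0,"az": 0}]}}

```text
clock: 11.35
tool_pos: [0.5401, 0.0424, 0.1453]
tcp_rot: [-1.587, -2.71, 0.0]
ft_force: [0.7, 0.8, -1.5]
grip_width: 0.0556
gripper_force: 20.0
```

Request:
{"name": "jog_arm", "arguments": {"deltas": [{"gripper": -0.2,"tx": 0,"ty": 0,"tz": 0.1,"ax": 0,"ay": 0,"az": 0},{"gripper": -0.2,"tx": 0,"ty": 0,"tz": 0.2,"ax": 0,"ay": 0,"az": 0},{"gripper": -0.2,"tx": 0,"ty": 0,"tz": 0.3,"ax": 0,"ay": 0,"az": 0},{"gripper": -0.2,"tx": 0,"ty": 0,"tz": 0.3,"ax": 0,"ay": 0,"az": 0}]}}

```text
clock: 11.75
tool_pos: [0.5402, 0.0423, 0.1425]
tcp_rot: [-1.588, -2.711, 0.0]
ft_force: [0.3, -0.4, -1.8]
grip_width: 0.0558
gripper_force: 20.0
```

Request:
{"name": "jog_arm", "arguments": {"deltas": [{"gripper": -0.2,"tx": 0,"ty": 0,"tz": 0.1,"ax": 0,"ay": 0,"az": 0},{"gripper": -0.2,"tx": 0,"ty": 0,"tz": 0.2,"ax": 0,"ay": 0,"az": 0},{"gripper": -0.2,"tx": 0,"ty": 0,"tz": 0.3,"ax": 0,"ay": 0,"az": 0},{"gripper": -0.2,"tx": 0,"ty": 0,"tz": 0.3,"ax": 0,"ay": 0,"az": 0}]}}

```text
clock: 12.15
tool_pos: [0.5403, 0.0422, 0.1395]
tcp_rot: [-1.588, -2.711, 0.0]
ft_force: [0.3, -0.7, -1.4]
grip_width: 0.0556
gripper_force: 20.0
```

Request:
{"name": "jog_arm", "arguments": {"deltas": [{"gripper": -0.2,"tx": 0,"ty": 0,"tz": 0.1,"ax": 0,"ay": 0,"az": 0},{"gripper": -0.2,"tx": 0,"ty": 0,"tz": 0.2,"ax": 0,"ay": 0,"az": 0},{"gripper": -0.2,"tx": 0,"ty": 0,"tz": 0.3,"ax": 0,"ay": 0,"az": 0},{"gripper": -0.2,"tx": 0,"ty": 0,"tz": 0.3,"ax": 0,"ay": 0,"az": 0}]}}

```text
clock: 12.55
tool_pos: [0.5403, 0.0423, 0.1365]
tcp_rot: [-1.588, -2.711, 0.0]
ft_force: [0.0, -0.2, -0.9]
grip_width: 0.056
gripper_force: 20.0
```

Request:
{"name": "jog_arm", "arguments": {"deltas": [{"gripper": -0.2,"tx": 0,"ty": 0,"tz": 0.1,"ax": 0,"ay": 0,"az": 0},{"gripper": -0.2,"tx": 0,"ty": 0,"tz": 0.2,"ax": 0,"ay": 0,"az": 0},{"gripper": -0.2,"tx": 0,"ty": 0,"tz": 0.3,"ax": 0,"ay": 0,"az": 0},{"gripper": -0.2,"tx": 0,"ty": 0,"tz": 0.3,"ax": 0,"ay": 0,"az": 0}]}}

```text
clock: 12.95
tool_pos: [0.5403, 0.0423, 0.1335]
tcp_rot: [-1.588, -2.711, 0.0]
ft_force: [-0.0, -0.5, -1.5]
grip_width: 0.0559
gripper_force: 20.0
```

Request:
{"name": "jog_arm", "arguments": {"deltas": [{"gripper": -0.2,"tx": 0,"ty": 0,"tz": 0.1,"ax": 0,"ay": 0,"az": 0},{"gripper": -0.2,"tx": 0,"ty": 0,"tz": 0.2,"ax": 0,"ay": 0,"az": 0},{"gripper": -0.2,"tx": 0,"ty": 0,"tz": 0.2,"ax": 0,"ay": 0,"az": 0}]}}

```text
clock: 13.25
tool_pos: [0.5403, 0.0423, 0.1315]
tcp_rot: [-1.588, -2.711, 0.0]
ft_force: [0.0, -0.5, -1.4]
grip_width: 0.0557
gripper_force: 20.0
```

Request:
{"name": "jog_arm", "arguments": {"deltas": [{"gripper": -0.2,"tx": 0,"ty": 0,"tz": 0.05,"ax": 0,"ay": 0,"az": 0},{"gripper": -0.2,"tx": 0,"ty": 0,"tz": 0.1,"ax": 0,"ay": 0,"az": 0},{"gripper": -0.2,"tx": 0,"ty": 0,"tz": 0.1,"ax": 0,"ay": 0,"az": 0}]}}

```text
clock: 13.55
tool_pos: [0.5404, 0.0423, 0.1307]
tcp_rot: [1.588, 2.711, 0.0]
ft_force: [-0.5, -0.2, -1.5]
grip_width: 0.0556
gripper_force: 20.0
```

Request:
{"name": "jog_arm", "arguments": {"deltas": [{"gripper": -0.2,"tx": 0,"ty": 0,"tz": 0.05,"ax": 0,"ay": 0,"az": 0},{"gripper": -0.2,"tx": 0,"ty": 0,"tz": 0.1,"ax": 0,"ay": 0,"az": 0},{"gripper": -0.2,"tx": 0,"ty": 0,"tz": 0.1,"ax": 0,"ay": 0,"az": 0}]}}

```text
clock: 13.85
tool_pos: [0.5405, 0.0423, 0.1302]
tcp_rot: [1.587, 2.711, 0.0]
ft_force: [-1.8, 0.2, 4.0]
grip_width: 0.0561
gripper_force: 20.0
```

Request:
{"name": "jog_arm", "arguments": {"deltas": [{"gripper": -0.2,"tx": 0,"ty": 0,"tz": 0.05,"ax": 0,"ay": 0,"az": 0},{"gripper": -0.2,"tx": 0,"ty": 0,"tz": 0.05,"ax": 0,"ay": 0,"az": 0}]}}

```text
clock: 14.05
tool_pos: [0.5406, 0.0423, 0.13]
tcp_rot: [1.587, 2.711, 0.0]
ft_force: [-3.3, 0.5, 6.4]
grip_width: 0.0559
gripper_force: 20.0
```

Request:
{"name": "jog_arm", "arguments": {"deltas": [{"gripper": -0.2,"tx": 0,"ty": -0.05,"tz": 0.05,"ax": 0,"ay": 0,"az": 0},{"gripper": -0.2,"tx": 0,"ty": -0.05,"tz": 0.07,"ax": 0,"ay": 0,"az": 0},{"gripper": -0.2,"tx": 0,"ty": -0.05,"tz": 0.07,"ax": 0,"ay": 0,"az": 0},{"gripper": -0.2,"tx": 0,"ty": -0.05,"tz": 0.07,"ax": 0,"ay": 0,"az": 0}]}}

```text
clock: 14.45
tool_pos: [0.5406, 0.0422, 0.1298]
tcp_rot: [1.587, 2.71, 0.002]
ft_force: [-3.3, 0.7, 8.9]
grip_width: 0.0559
gripper_force: 20.0
```

Run:
```python
from h import *
to([.5398,.0431,.13],29.3)
s=snapshot("scene"); u,v=px("scene",(.53,.055,.13)).astype(int); print(u,v)
cv2.imwrite("pics/s4c.png",cv2.resize(s[v-37:v+38,u-50:u+50],(800,600),interpolation=2))
```

```text
pos [0.5406 0.0422 0.1298] t cm [ 0.12 -0.02 -0.02] yaw 29.29 az -0.01 tilt [0.09 0.01] F [-3.3  0.7  8.9] 0.0559 14.45
335 240
```

The screw now bears at exactly 20 mm of travel, at about 10 N, with the caddy still gripped. I'll ease the load, open, and retreat straight up.

Request:
{"name": "jog_arm", "arguments": {"deltas": [{"gripper": -0.2,"tx": 0,"ty": 0,"tz": -0.07,"ax": 0,"ay": 0,"az": 0},{"gripper": -0.2,"tx": 0,"ty": 0,"tz": -0.1,"ax": 0,"ay": 0,"az": 0},{"gripper": 0.4,"tx": 0,"ty": 0,"tz": -0.1,"ax": 0,"ay": 0,"az": 0},{"gripper": 0.6,"tx": 0,"ty": 0,"tz": -0.1,"ax": 0,"ay": 0,"az": 0},{"gripper": 0.8,"tx": 0,"ty": 0,"tz": -0.1,"ax": 0,"ay": 0,"az": 0},{"gripper": 0.8,"tx": 0,"ty": 0,"tz": -0.1,"ax": 0,"ay": 0,"az": 0},{"gripper": 0.8,"tx": 0,"ty": 0,"tz": -0.1,"ax": 0,"ay": 0,"az": 0},{"gripper": 0.8,"tx": 0,"ty": 0,"tz": -0.1,"ax": 0,"ay": 0,"az": 0}]}}

```text
clock: 15.3
tool_pos: [0.5399, 0.042, 0.1294]
tcp_rot: [-1.588, -2.711, 0.0]
ft_force: [0.5, 0.3, -0.4]
grip_width: 0.0792
gripper_force: 0.0
```

Request:
{"name": "jog_arm", "arguments": {"deltas": [{"gripper": 0.8,"tx": 0,"ty": 0,"tz": -1,"ax": 0,"ay": 0,"az": 0},{"gripper": 0.8,"tx": 0,"ty": 0,"tz": -3,"ax": 0,"ay": 0,"az": 0},{"gripper": 0.8,"tx": 0,"ty": 0,"tz": -6,"ax": 0,"ay": 0,"az": 0},{"gripper": 0.8,"tx": 0,"ty": 0,"tz": -9,"ax": 0,"ay": 0,"az": 0},{"gripper": 0.8,"tx": -3,"ty": 0,"tz": -12,"ax": 0,"ay": 0,"az": 0},{"gripper": 0.8,"tx": -7,"ty": 0,"tz": -14,"ax": 0,"ay": 0,"az": 0},{"gripper": 0.8,"tx": -10,"ty": 0,"tz": -14,"ax": 0,"ay": 0,"az": 0},{"gripper": 0.8,"tx": -10,"ty": 0,"tz": -14,"ax": 0,"ay": 0,"az": 0},{"gripper": 0.8,"tx": -10,"ty": 0,"tz": -14,"ax": 0,"ay": 0,"az": 0},{"gripper": 0.8,"tx": -10,"ty": 0,"tz": -14,"ax": 0,"ay": 0,"az": 0}]}}

```text
clock: 16.3
tool_pos: [0.5882, -0.0444, 0.2693]
tcp_rot: [-1.586, -2.71, -0.0]
ft_force: [0.4, 0.4, 0.0]
grip_width: 0.0794
gripper_force: 0.0
```

Run:
```python
from h import *
to([.5398,.0431,.13],29.3)
s=snapshot("scene"); u,v=px("scene",(.53,.055,.13)).astype(int)
cv2.imwrite("pics/s5c.png",cv2.resize(s[v-60:v+60,u-80:u+80],(800,600),interpolation=2))
```

```text
pos [ 0.5882 -0.0444  0.2693] t cm [ 9.98  0.07 13.94] yaw 29.32 az 0.02 tilt [-0.05  0.04] F [0.4 0.4 0. ] 0.0794 16.3
```

View pics/s5c.png

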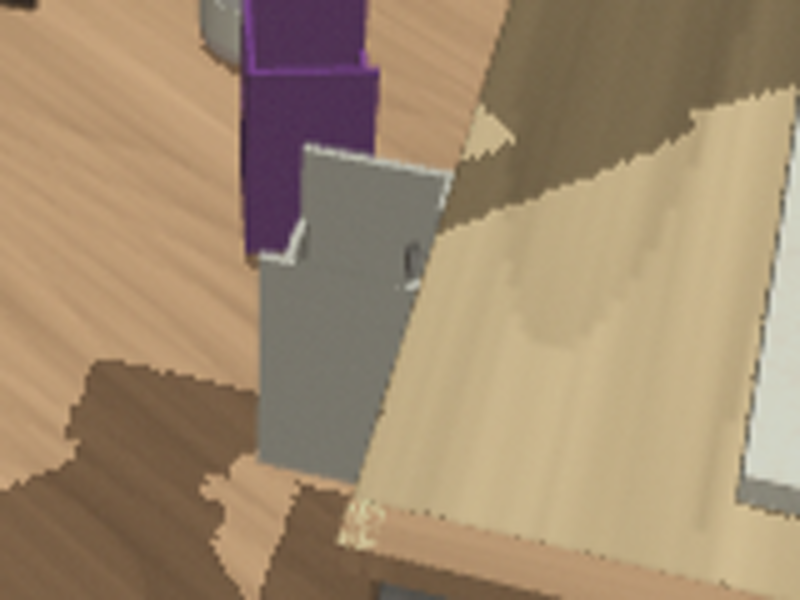

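The caddy hangs upright against the panel, with the screw head visible inside near its top at crop (413,260). The arm is well clear, so I'm handing in.

```bash
python3 -c "
from h import *
print(hand_in())"
```

```text
the job is handed in; nothing more can be done
None
```

The white caddy is hanging upright on the screw with the arm clear; the job was handed in at about 16 s of the 72 s allowed, and `hand_in()` gave back no verdict.

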